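Tighten the buffing brush and clip the spanner back on its rail

TASK

Take the two-pin spanner with the snap hook out of the wooden tool block, put its pins in the two holes of the recessed lock ring on top of the buffing brush, and turn the ring clockwise until it is fully home against its stop. Then put the spanner away on the steel tool rail: push its hook down over the bar until the sprung gate flicks shut under it, and leave it hanging there. Do not knock over or shift the other things on the bench.

Things in the scene. Friction and masses are not known exactly. Their poses are not given: they have to be found in the camera images.
- spanner: Loose steel tool, 177 mm tall, 0.13-0.21 kg, upright in the tool block at the start. Origin midway between its two pin tips; z up along it; x from its spine side to its nose side. Pins 6 mm thick, tapered tips, 10 mm long, at x = -16 and +16 mm (either fits either hole). Head over them 44 (x) by 16 (y) mm, z 10 to 26. Flat spine at x -18 to -12 mm, 10 mm thick, from the head up to z 137.
- spanner_grip (a point): Middle of the spanner's black grip at (0, 0, 158) mm of its frame, axes as the spanner's. The grip is 24 (x) by 16 (y) mm, z 137 to 177, and is pinched across y from above.
- hook_bowl (a point): Point (0, 0, 126) mm of the spanner, axes as the spanner's: the bar's centre when the hook is fully on. The hook opens downward between spine and nose (x 12 to 18 mm, tip at z 92), mouth 24 mm wide, under a crown at z 131 to 137. Between head (z 26) and nose tip (z 92) it is open towards +x: there the bar comes in, nose side first, before the spanner is pushed down.
- gate (a joint): The hook's sprung gate, a 4 mm rod 20 mm long hinged on the spine at (-10, 0, 95) mm of the spanner; it opens only upward into the hook. 0 = shut across the mouth, 1.45 rad = folded up along the spine. About 2 to 6 N on the hook opens it. It snaps shut once the bar lies within about 3 mm of hook_bowl: push down until the crown bears on the bar.
- lock_ring (a joint): Turning angle of the lock ring, rad, growing clockwise seen from above; starts anywhere from 0 to 0.5; the stop (fully home) is at 1.1. It needs about 0.12 N m to turn and stays where it is left.
- ring_face (a point): Centre of the lock ring's upper face, 80 mm above the bench; z up; turns with the ring. The two holes, 9.6 mm wide and 11 mm deep, are on its x axis at -16 and +16 mm. The ring is a 59 mm steel disc recessed 4.5 mm below a collar's rim (bore 62 mm). The spanner's head bears on the face when the pins are 10 mm deep.
- brush_unit: The fixed buffing brush: round grey base 120 mm in diameter, 34 mm high, dark bristle disc 134 mm in diameter lying flat, wooden hub 92 mm in diameter, top at 84 mm. Origin under its centre on the bench.
- tool_block: Fixed wooden block, x -90 to +40, 64 (y) by 44 mm tall. Origin on the bench under the spanner's pocket (47 by 18 mm, 20 mm deep round its head); the spanner starts with its axes parallel to the block's, its origin 14 mm above the bench. An awl stands in a hole at x = -62 mm.
- rail: Fixed tool rail: a steel bar 10 mm in diameter along its y axis, centre 165 mm above the bench, on two posts (12 mm, round feet 38 mm) at y = -90 and +90 mm. Origin on the bench under the middle of the bar. A wooden-handled creaser already hangs, fixed, at y = +62 mm.
- rail_free (a point): Centre of the bar in the middle of its free stretch, at (0, -20, 165) mm of the rail; y along the bar, z up; about 60 mm free either way.
- awl: Bystander: wooden-handled awl, 100 mm tall, standing in the tool block 62 mm from the spanner; origin at its foot.
- glue_bottle: Bystander: white bottle, 60 mm diameter, 200 mm tall, standing between the brush and the tool block; origin under its centre.
- wax_tin: Bystander: flat tin, 56 mm diameter, 24 mm high, standing on the bench under the rail; origin under its centre.
- spool_a: Bystander: thread spool, 44 mm diameter, 70 mm high; origin under its centre.
- spool_b: Bystander: thread spool, 44 mm diameter, 70 mm high, behind the rail; origin under its centre.
- dye_jar: Bystander: amber jar, 54 mm diameter, 85 mm high; origin under its centre.
- mallet: Bystander: hammer lying on the bench, 250 mm long along its x; origin under its middle.
- eyelet_box: Bystander: cardboard box 70 by 50 by 32 mm, beside the bottle; origin under its centre.

How it is judged:
On the way, in this order (a step that is already met when the one before it is completed fails the run):
1. the lock ring is at its stop, with the spanner's pins in its holes (value of joint lock_ring above 1.04 rad and horizontal distance between spanner and ring_face below 0.005 m and z of spanner in the frame of ring_face below -0.005 m and angle between spanner's own z axis and vertical below 0.2 rad), for 0.1 s.
2. the bar pushes the hook's gate open (value of joint gate above 0.5 rad and x of hook_bowl in the frame of rail_free between -0.02 and 0.02 m and z of hook_bowl in the frame of rail_free between -0.02 and 0.05 m and contact force between spanner and rail above 0.3 N), for 0.02 s.
3. the bar is in the hook and the gate has flicked shut under it (value of joint gate below 0.15 rad and x of hook_bowl in the frame of rail_free between -0.009 and 0.009 m and z of hook_bowl in the frame of rail_free between -0.009 and 0.009 m), for 0.2 s.
At the end, for the whole second after the job is handed in: The lock ring is within 0.06 rad of its stop (joint above 1.04); the spanner hangs from the rail, between its posts, upright within 0.5 rad and at rest, the bar inside its hook (hook_bowl within 9 mm of the bar's centre line across and in height) and the gate shut (below 0.15 rad) (all of step 3 and value of joint lock_ring above 1.04 rad and y of hook_bowl in the frame of rail_free between -0.075 and 0.115 m and angle between spanner's own z axis and vertical below 0.5 rad and linear speed of spanner below 0.1 m/s); the robot touches nothing.
It fails at once if the awl in the tool block is shifted by more than 40 mm or tipped (distance of awl from where it was at the start of the episode above 0.04 m or angle between awl's own z axis and vertical above 0.5 rad).
It fails at once if the glue bottle is shifted by more than 40 mm or knocked over (distance of glue_bottle from where it was at the start of the episode above 0.04 m or angle between glue_bottle's own z axis and vertical above 0.5 rad).
It fails at once if the wax tin under the rail is shifted by more than 40 mm or tipped (distance of wax_tin from where it was at the start of the episode above 0.04 m or angle between wax_tin's own z axis and vertical above 0.5 rad).
It fails at once if a spool, the dye jar, the hammer or the eyelet box is shifted by more than 40 mm or knocked over (distance of any of spool_a, spool_b, dye_jar, mallet, eyelet_box from where it was at the start of the episode above 0.04 m or angle between any of spool_a, spool_b, dye_jar, eyelet_box's own z axis and vertical above 0.5 rad).
It also fails if it takes over 64 s, if anything falls off the work surface, if the arm or the gripper's body presses on something with over 40 N, if the wrist force passes 120 N, or if a joint passes its speed limit or range.

ROBOT

A 6-joint arm with a two-finger parallel gripper is mounted at the origin on the work surface. World frame = base frame: x ahead of the robot, y to its left, z up, the work surface at z = 0. Lengths are in m, angles in rad, forces in N, time in s.
With the tool pointing down it reaches from about 0.375 to 0.9 m from the base axis. Payload 3.1 kg.
Tool frame: the origin (TCP) lies between the finger pads; the fingertips stand ahead of it and the grasp point (between the pads) lies 11 mm behind it (robot.tip_reach is the z of the fingertips in the tool frame, in m); z points along the fingers, y is the line along which they close (so a half turn about z gives the same grasp; the last joint's range is limited). The gripper opens to 87 mm and grips with 3 to 60 N. Pads are 19 mm wide; open, the fingers measure 117 mm over their backs; the gripper's body (75 mm by 190 mm) begins 51 mm behind the grasp point.
Start: joints at [1.056, 0.527, 1.433, -0, 1.181, -0.178], TCP at [0.207, 0.59, 0.231] pointing down, gripper open.
Joint ranges: [-3.08, 3.08], [-0.75, 2.2], [0.22, 2.44], [-1.43, 4.57], [0, 2.65], [-2.85, 2.85]. Speed limits (rad/s): [2.79, 2.79, 3.14, 3.14, 3.14, 3.14].

INTERFACE

Orientations are given as a rotation vector (axis times angle).
In Python, from cell import robot, camrig, job gives the robot as it stands (robot), with the cameras (camrig) and the job (job).
- The arm moves only by the shell command python3 steer.py 'ROWS' [OPENING]. ROWS is a JSON object whose key "ticks" holds a list of rows, 1 to 12 of them, each of 6 numbers: dx, dy, dz in shares of 1 m (1.0 is 1 m), then a rotation vector rx, ry, rz in normalised numbers (1 is 4 rad); each row is the pose to reach, as a shift and turn from the pose commanded when the command began, along the tool's axes at that moment; what a row does not reach only later rows make up. A row lasts 1/10 s, in which the tool goes at most 0.05 m and 0.15 rad, less where a joint would pass 70% of its speed; a pose out of reach is approached as far as the arm can. OPENING is the finger opening in m, set as the command begins (- or left out keeps the last). The fingers move at their own pace and stop on an object; the grip force is fixed at half the most. Time passes only in rows, so rows that do not move let the fingers close. It prints the time, the measured TCP pose, the force, the opening and the grip force at its end. Shift and turn numbers lie between -1 and 1, and a call with a number outside is refused. Input that does not fit is refused with a message, and nothing moves.
- robot.sense(): the state, without advancing time (a new reading comes with each control period).
- camrig.snapshot(name): name is "side" or "top"; returns (picture, depth): 400x640x3 uint8, red, green, blue; 400x640 float32, m along the optical axis (not along the pixel's ray), 0 where there is no reading.
- camrig.camera_params(name): a dict with "K" (3x3 intrinsics, pixels), "pose" (4x4, takes a point from camera to world coordinates). Camera axes: x right, y up, looking along -z (the intrinsics and any distortion apply to the point x, -y, -z); pixel columns grow to the right and rows downward; lengths in m; the calibration is good to about 2 mm. A picture is of the moment at which its call begins. camera_params takes no time and is no camera call.
- job.sign_off(): hands the job in; it is judged then, once.
The state is a dict: "time": time; "joint_positions": joint angles; "dq": joint speeds; "effort": joint torques, N m; "tool_pos": TCP position; "tool_rot": TCP orientation; "contact_force": force on the tool from outside, world axes, zero at the start; "wrist_torque": the same for the moment, N m; "grip_width": finger opening in m; "gripper_force": force on a finger pad.
Only numpy, scipy, OpenCV 4.12 (cv2) and the standard library are available. Lean on these libraries where they do the work, as an engineer would, in place of code of your own. Each camera call takes 0.05 s, during which the arm holds its last target. There are 200 camera calls.

## Working session

There is one attempt and no reset: what is moved stays moved. The work goes in short steps, Python scripts to look and compute and a shell command to move; the robot and the scene stay as the last step left them, time stands still between calls to the robot, and variables do not carry over. Pictures are saved under pics/ and viewed, at most 10 in all, crops included, and the job is handed in when it is done.

```bash
ls; mkdir -p pics; cat > h.py <<'E'
import numpy as np,cv2
from cell import robot, camrig, job
from scipy.spatial.transform import Rotation as R
def snap(n):
    im,d=camrig.snapshot(n); np.savez('/tmp/%s.npz'%n,im=im,d=d); return im,d
def load(n):
    z=np.load('/tmp/%s.npz'%n); return z['im'],z['d']
def cloud(n,d):
    c=camrig.camera_params(n);K=np.array(c['K']);P=np.array(c['pose'])
    v,u=np.mgrid[:d.shape[0],:d.shape[1]]
    p=np.stack([(u-K[0,2])/K[0,0]*d,-(v-K[1,2])/K[1,1]*d,-d],-1)
    w=p@P[:3,:3].T+P[:3,3]; w[d==0]=np.nan; return w
def ray(n,u,v,z):
    c=camrig.camera_params(n);K=np.array(c['K']);P=np.array(c['pose'])
    r=P[:3,:3]@np.array([(u-K[0,2])/K[0,0],-(v-K[1,2])/K[1,1],-1.]);o=P[:3,3]
    return o+r*(z-o[2])/r[2]
def proj(n,p):
    c=camrig.camera_params(n);K=np.array(c['K']);P=np.array(c['pose'])
    q=P[:3,:3].T@(np.array(p)-P[:3,3]);return K[0,0]*q[0]/-q[2]+K[0,2],K[1,1]*q[1]/q[2]+K[1,2]
E
python3 - <<'E'
from h import *
for n in('top','side'):
    im,d=snap(n);cv2.imwrite('pics/%s0.png'%n,im[...,::-1]);c=camrig.camera_params(n);print(n,c)
print(robot.sense())
E
```

```text
cell.py
pics
steer.py
top {'K': array([[374.31876374,   0.        , 321.411235  ],
       [  0.        , 374.31876374, 203.00498482],
       [  0.        ,   0.        ,   1.        ]]), 'pose': array([[ 0.10375468,  0.96889945, -0.22465267,  0.41394032],
       [-0.9946019 ,  0.10074983, -0.0248301 , -0.01351962],
       [-0.00142416,  0.22601621,  0.9741225 ,  0.99894704],
       [ 0.        ,  0.        ,  0.        ,  1.        ]])}
side {'K': array([[475.73453714,   0.        , 326.24598765],
       [  0.        , 475.73453714, 198.32023494],
       [  0.        ,   0.        ,   1.        ]]), 'pose': array([[ 0.9709254 ,  0.11686457, -0.20891752,  0.3302364 ],
       [-0.23937649,  0.48003983, -0.84395537, -1.07349145],
       [ 0.00166025,  0.86942765,  0.49405749,  0.74199958],
       [ 0.        ,  0.        ,  0.        ,  1.        ]])}
{'time': 0.1, 'joint_positions': array([ 1.05549340e+00,  5.28391343e-01,  1.43376405e+00, -2.10813707e-05,
        1.18138185e+00, -1.78488209e-01]), 'dq': array([ 0.00143229, -0.00385429, -0.00225279,  0.00023462, -0.00117209,
       -0.00095198]), 'effort': array([-4.06849231e-04, -4.40987027e+01, -1.77150929e+01,  6.34813774e-02,
        5.32367360e-02, -4.11276721e-05]), 'tool_pos': array([0.20620432, 0.58933126, 0.22966153]), 'tool_rot': array([-5.26449673e-01, -3.09651554e+00,  2.88242570e-03]), 'contact_force': array([ 0.32317405, -1.02517201, -0.42648373]), 'wrist_torque': array([-0.07862169, -0.04511973, -0.0647847 ]), 'gripper_force': 0.0, 'grip_width': 0.08709215823949057}
```

View pics/top0.png

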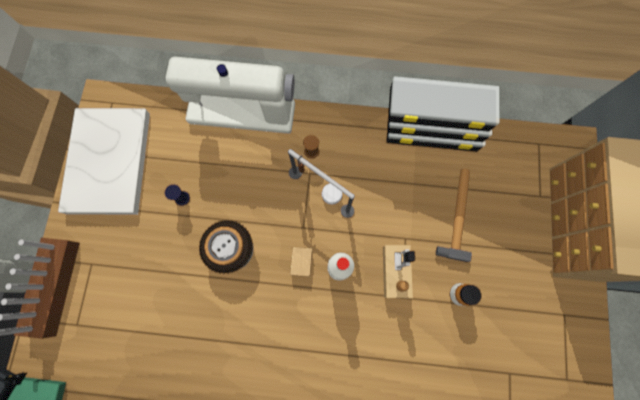

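View pics/side0.png

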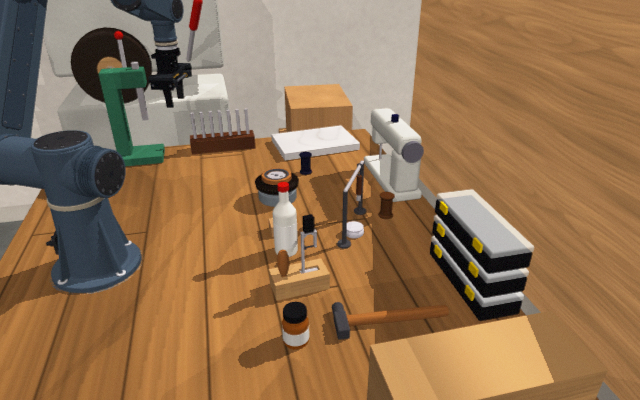

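Top view: brush at (225,246), spanner grip at (409,256), block at (398,272), rail from (292,153) to (351,196). I'll take magnified crops to get exact features.

```bash
python3 - <<'E'
from h import *
t,_=load('top');s,_=load('side')
def c(im,u,v,w,h,k): return cv2.resize(im[v:v+h,u:u+w,::-1],(w*k,h*k),interpolation=cv2.INTER_CUBIC)
a=np.hstack([c(t,195,215,64,60,6),c(t,372,236,64,60,6)])
b=np.hstack([c(t,280,145,96,60,4),c(s,250,200,96,60,4)])
cv2.imwrite('pics/c1.png',np.vstack([a,b]))
for n in('top','side'):
    im,d=load(n);w=cloud(n,d)
    for nm,u,v in ([('grip',410,256),('ring',223,246),('rimL',208,246),('bl',395,262),('bar',320,173)] if n=='top' else [('grip',308,217),('ring',276,177),('bar',355,177)]):
        print(n,nm,w[v,u].round(4))
E
```

```text
top grip [ 0.5038 -0.1939  0.1912]
top ring [0.493  0.2388 0.0807]
top rimL [0.4887 0.2737 0.0863]
top bl [ 0.5017 -0.1908  0.0394]
top bar [0.6751 0.0182 0.1721]
side grip [ 0.5048 -0.2018  0.1901]
side ring [0.493  0.2253 0.0782]
side bar [0.6764 0.0064 0.1647]
```

View pics/c1.png

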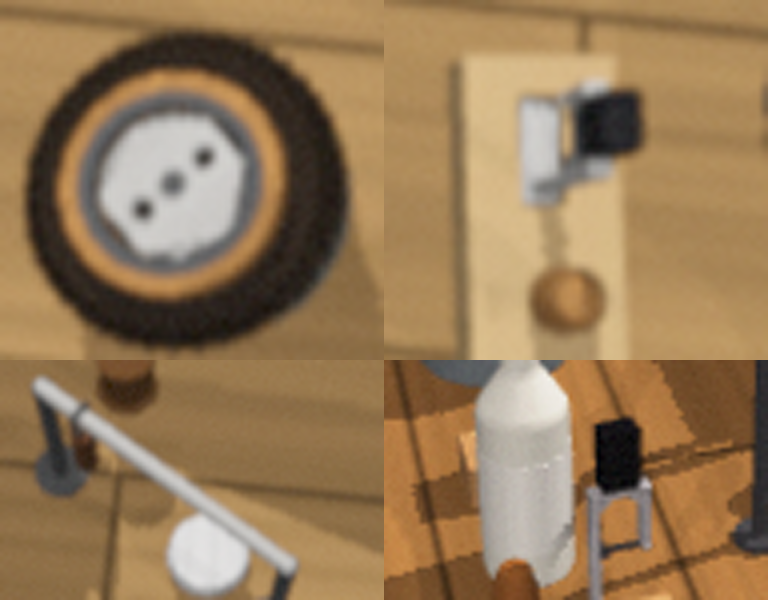

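Crops show the ring's holes at about (229,241) and (219,250), the grip top at (409,256), the nose towards image-up and the awl below. The bar ends are near (290,151) and (353,196), with the creaser at the left end. Now sub-pixel measurements.

```bash
python3 - <<'E'
from h import *
print('tip',robot.tip_reach)
t,d=load('top');w=cloud('top',d);hsv=cv2.cvtColor(t,cv2.COLOR_RGB2HSV);g=cv2.cvtColor(t,cv2.COLOR_RGB2GRAY).astype(float)
# ring: steel disc mask & holes
def wc(mask_w,u0,v0,r):
    v,u=np.mgrid[v0-r:v0+r+1,u0-r:u0+r+1];x=mask_w[v,u];return (u*x).sum()/x.sum(),(v*x).sum()/x.sum()
H=[]
for u,v in((229,241),(219,250)):
    p=wc(np.clip(150-g,0,None),u,v,2);H.append(ray('top',*p,.079));print('hole',p,H[-1].round(4))
c=(H[0]+H[1])/2;dd=H[0]-H[1];print('ring c',c.round(4),'dist',np.linalg.norm(dd),'ang',np.arctan2(dd[1],dd[0]))
print('centre hub',wc(np.clip(185-g,0,None),223,245,2),ray('top',*wc(np.clip(185-g,0,None),223,245,2),.08))
# wooden hub ellipse (hue orange bright) : outer contour
m=((hsv[...,2]<80)).astype(np.uint8);m[:, :195]=0;m[:,256:]=0;m[:215]=0;m[280:]=0
cs,_=cv2.findContours(m,cv2.RETR_CCOMP,cv2.CHAIN_APPROX_NONE)
for k in sorted(cs,key=len)[-2:]:
    e=cv2.fitEllipse(k);print('ell',e,[ray('top',*e[0],z).round(4) for z in(.06,.08)])
# grip
for n,box in(('top',(400,247,420,267)),('side',(300,212,318,240))):
    im,_=load(n);gg=im.max(-1);mm=np.zeros(gg.shape,np.uint8);a=box;mm[a[1]:a[3],a[0]:a[2]]=(gg[a[1]:a[3],a[0]:a[2]]<70)
    p=np.argwhere(mm)[:,::-1];print(n,'black',len(p),p.min(0),p.max(0),p.mean(0),cv2.minAreaRect(p.astype(np.float32)))
# block top
dz=w[...,2];roi=np.zeros(dz.shape,bool);roi[230:310,375:425]=1
m=roi&(abs(dz-.044)<.008)&(hsv[...,1]<150)
P=w[m][:,:2].astype(np.float32);print('block',len(P),cv2.minAreaRect(P))
bm=((abs(dz-.044)<.012)&roi).astype(np.uint8);k=max(cv2.findContours(bm,cv2.RETR_EXTERNAL,cv2.CHAIN_APPROX_NONE)[0],key=len)[:,0]
Q=np.array([ray('top',*q,.044)[:2] for q in k],np.float32);print(cv2.minAreaRect(Q))
# bar
roi=np.zeros(dz.shape,bool);roi[145:205,285:360]=1
m=roi&(abs(dz-.168)<.012);P=w[m];print('bar',len(P));q=P[:,:2].astype(np.float32);print(cv2.fitLine(q,cv2.DIST_HUBER,0,.01,.01).ravel(),P.min(0),P.max(0))
s,ds=load('side');ws=cloud('side',ds);m=(abs(ws[...,2]-.165)<.012)&(ws[...,0]>.6)&(ws[...,0]<.8)&(abs(ws[...,1])<.15);P=ws[m];print('sidebar',len(P),cv2.fitLine(P[:,:2].astype(np.float32),cv2.DIST_HUBER,0,.01,.01).ravel(),P.min(0),P.max(0))
E
```

```text
tip 0.008
hole (np.float64(228.55594405594405), np.float64(240.8041958041958)) [0.5072 0.2278 0.079 ]
hole (np.float64(218.32335329341316), np.float64(249.47904191616766)) [0.4835 0.2493 0.079 ]
ring c [0.4954 0.2385 0.079 ] dist 0.032053431225254024 ang -0.7382344814710392
centre hub (np.float64(223.31479289940827), np.float64(245.15739644970415)) [0.49519723 0.23859869 0.08      ]
ell ((223.1881866455078, 245.0706787109375), (39.09886169433594, 41.14320755004883), 44.85001754760742) [array([0.4971, 0.2444, 0.06  ]), array([0.4954, 0.2389, 0.08  ])]
ell ((225.6853790283203, 246.65626525878906), (50.7298583984375, 52.68564224243164), 55.0107307434082) [array([0.4939, 0.2376, 0.06  ]), array([0.4922, 0.2322, 0.08  ])]
top black 94 [404 252] [414 261] [408.71276596 256.4893617 ] ((409.0, 256.5), (9.0, 10.0), 90.0)
side black 191 [303 214] [314 233] [308.05759162 223.53403141] ((308.5, 223.5), (19.0, 11.0), 90.0)
block 1069 ((0.4794955849647522, -0.19943127036094666), (0.1269347220659256, 0.0649990662932396), 5.469679355621338)
((0.47934040427207947, -0.19850443303585052), (0.12672865390777588, 0.06618843227624893), 5.439067363739014)
bar 364
[0.5165035  0.85628504 0.67783713 0.02454088] [ 0.62278643 -0.06518078  0.15793078] [0.72708899 0.09939617 0.17527228]
sidebar 161 [ 0.5289515   0.848652    0.6632809  -0.00932871] [ 0.62432847 -0.06806012  0.15321345] [0.72591498 0.09016777 0.17374795]
```

```bash
python3 - <<'E'
from h import *
print('grip top',ray('top',408.7,256.5,.188),'side',ray('side',308.06,223.5,.171))
for n,box in(('top',(290,150,355,200)),('side',(340,155,366,200))):
    im,d=load(n);w=cloud(n,d);u0,v0,u1,v1=box
    m=np.zeros(d.shape,bool);m[v0:v1,u0:u1]=True
    hs=cv2.cvtColor(im,cv2.COLOR_RGB2HSV);m&=(abs(w[...,2]-.166)<.02)&(hs[...,1]<60)&(hs[...,2]>110)
    p=np.argwhere(m)[:,::-1].astype(np.float32);l=cv2.fitLine(p,cv2.DIST_HUBER,0,.01,.01).ravel()
    t=(p-l[2:])@l[:2];a=l[2:]+l[:2]*t.min();b=l[2:]+l[:2]*t.max()
    A=ray(n,*a,.165);B=ray(n,*b,.165);dr=(B-A)/np.linalg.norm(B-A);dr*=np.sign(dr[1])
    M=(A+B)/2;print(n,len(p),a,b,A.round(4),B.round(4),'len',np.linalg.norm(A-B),'ang',np.arctan2(dr[1],dr[0]),'x at y=0.0:',M[0]-M[1]*dr[0]/dr[1])
im,d=load('top');w=cloud('top',d)
m=(w[...,2]>.08)&(w[...,0]<.46)&(w[...,0]>.4)&(abs(w[...,1]+.2)<.03);print('awl',np.median(w[m],0),m.sum())
E
```

```text
grip top [ 0.50285146 -0.19194172  0.188     ] side [ 0.50531542 -0.19850157  0.171     ]
top 327 [289.26923 151.00229] [353.25323 197.65265] [0.7239 0.0964 0.165 ] [ 0.6264 -0.0636  0.165 ] len 0.18740087769680958 ang 1.0233478742294448 x at y=0.0: 0.6651442766200522
side 115 [344.61826 191.35411] [362.2503  160.57059] [ 0.6277 -0.0643  0.165 ] [0.7263 0.0996 0.165 ] len 0.19123594786147904 ang 1.0293598323279345 x at y=0.0: 0.6663921052282172
awl [ 0.44176843 -0.1991311   0.10662042] 112
```

Ring at (0.4954, 0.2386), hole axis −0.738 rad. The bar runs through (0.6657, 0.000) at 1.026 rad, and the spanner is at (0.504, −0.195) with yaw ≈0.095. Wrist branch: tool y = spanner yaw + π/2.

```bash
cat > go.py <<'E'
import sys
from h import *
# go.py x y z spanner_yaw : delta in tool axes
x,y,z,psi=map(float,sys.argv[1:5]);s=robot.sense();T=R.from_rotvec(s['tool_rot'])
a=psi+np.pi/2;Y=np.array([np.cos(a),np.sin(a),0]);Z=np.array([0,0,-1.]);G=R.from_matrix(np.c_[np.cross(Y,Z),Y,Z])
d=T.inv().apply(np.array([x,y,z])-s['tool_pos']);r=(T.inv()*G).as_rotvec()
M=T.as_matrix();print('t',s['time'],'pos',s['tool_pos'].round(4),'yaw',round(np.arctan2(M[1,1],M[0,1])-np.pi/2,4),'tilt',M[:2,2].round(4),'q',s['joint_positions'].round(2))
print('delta',d.round(4),r.round(4),'F',s['contact_force'].round(1),'M',s['wrist_torque'].round(2),'w',s['grip_width'].round(4))
E
python3 go.py .504 -.195 .27 .095
```

```text
t 0.1 pos [0.2062 0.5893 0.2297] yaw -0.3368 tilt [-0.0009 -0.0017] q [ 1.06  0.53  1.43 -0.    1.18 -0.18]Traceback (most recent call last):
  File "go.py", line 8, in <module>
    print('delta',d.round(4),r.round(4),'F',s['contact_force'].round(1),'M',s['wrist_torque'].round(2),'w',s['grip_width'].round(4))
                                                                                                           ^^^^^^^^^^^^^^^^^^^^^
AttributeError: 'float' object has no attribute 'round'
```

```bash
sed -i "s/s\['grip_width'\].round(4)/round(s['grip_width'],4),round(s['gripper_force'],1)/" go.py; python3 go.py .504 -.195 .27 .095
```

```text
t 0.1 pos [0.2062 0.5893 0.2297] yaw -0.3368 tilt [-0.0009 -0.0017] q [ 1.06  0.53  1.43 -0.    1.18 -0.18]
delta [-0.5403 -0.6419 -0.0393] [-0.0018 -0.0007 -0.4318] F [ 0.3 -1.  -0.4] M [-0.08 -0.05 -0.06] w 0.0871 0.0
```

The manual's scale: turns go in shares of 4 rad. Converting my numbers, -0.05 rad / 4 = -0.0125.

```bash
python3 steer.py '{"ticks":[[0,0,-0.04,0,0,0],[-0.03,-0.04,-0.04,0,0,0],[-0.06,-0.075,-0.04,0,0,-0.0125],[-0.09,-0.11,-0.04,0,0,-0.025],[-0.12,-0.145,-0.04,0,0,-0.0375],[-0.15,-0.18,-0.04,0,0,-0.05],[-0.18,-0.215,-0.04,0,0,-0.0625],[-0.21,-0.25,-0.04,0,0,-0.075],[-0.24,-0.285,-0.04,0,0,-0.0875],[-0.27,-0.32,-0.04,0,0,-0.1],[-0.3,-0.355,-0.04,0,0,-0.1075],[-0.33,-0.39,-0.04,0,0,-0.1075]]}' 0.06; python3 go.py .504 -.195 .27 .095
```

```text
time: 1.3
tool_pos: [0.3892, 0.111, 0.2705]
tool_rot: [0.147, -3.138, -0.0]
contact_force: [0.6, 1.4, -0.6]
grip_width: 0.0599
gripper_force: 0.0
t 1.3 pos [0.3892 0.111  0.2705] yaw 0.0937 tilt [-0.0001  0.0001] q [-0.    0.17  1.9   0.    1.08 -1.66]
delta [-0.0857 -0.3154  0.0004] [ 0.0002 -0.0001 -0.0013] F [ 0.6  1.4 -0.6] M [ 0.06  0.02 -0.01] w 0.0599 0.0
```

```bash
python3 steer.py '{"ticks":[[-0.012,-0.045,0,0,0,0],[-0.024,-0.09,0,0,0,0],[-0.036,-0.135,0,0,0,0],[-0.048,-0.18,0,0,0,0],[-0.06,-0.225,0,0,0,0],[-0.07,-0.26,0,0,0,0],[-0.077,-0.285,0,0,0,0],[-0.077,-0.285,0,0,0,0],[-0.077,-0.285,0,0,0,0],[-0.077,-0.285,0,0,0,0]]}'; python3 go.py .504 -.195 .27 .095
```

```text
time: 2.3
tool_pos: [0.4914, -0.1625, 0.2702]
tool_rot: [0.147, -3.137, -0.002]
contact_force: [0.5, -0.1, -0.1]
grip_width: 0.0599
gripper_force: 0.0
t 2.3 pos [ 0.4914 -0.1625  0.2702] yaw 0.0939 tilt [-0.0016  0.0013] q [-0.54  0.33  1.65  0.    1.16 -2.2 ]
delta [-0.0095 -0.0335  0.0001] [ 0.0015 -0.0015 -0.0011] F [ 0.5 -0.1 -0.1] M [0.02 0.13 0.04] w 0.0599 0.0
```

```bash
python3 - <<'E'
from h import *
for n in('top','side'):
    im,d=snap(n)
    if n=='side':cv2.imwrite('pics/s1.png',cv2.resize(im[140:300,230:400,::-1],None,fx=3.5,fy=3.5,interpolation=cv2.INTER_CUBIC))
E
```

```text
(no output)
```

View pics/s1.png

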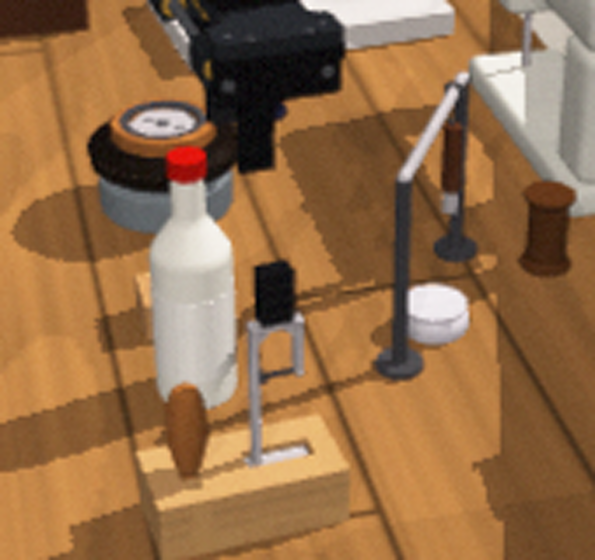

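Side crop: the spanner stands with its nose towards +x, the bottle is left of it, and the fingers hang clear above. Next I finish the alignment.

```bash
python3 steer.py '{"ticks":[[-0.0095,-0.0335,0,0,0,0],[-0.0095,-0.0335,0,0,0,0],[-0.0095,-0.0335,0,0,0,0],[-0.0095,-0.0335,0,0,0,0]]}'; python3 go.py .504 -.195 .163 .095; python3 -c "
from h import *
print(proj('side',robot.sense()['tool_pos']),proj('side',[.504,-.195,.191]),proj('top',[.504,-.195,.191]))"
```

```text
time: 2.8
tool_pos: [0.5042, -0.1951, 0.2705]
tool_rot: [0.148, -3.137, -0.002]
contact_force: [0.4, -1.0, 0.3]
grip_width: 0.0597
gripper_force: 0.0
t 2.8 pos [ 0.5042 -0.1951  0.2705] yaw 0.094 tilt [-0.0009  0.001 ] q [-0.58  0.37  1.6   0.    1.18 -2.24]
delta [ 1.000e-04 -0.000e+00  1.075e-01] [ 0.0011 -0.0008 -0.001 ] F [ 0.4 -1.   0.3] M [0.04 0.01 0.01] w 0.0597 0.0
(np.float64(306.4161576879124), np.float64(183.23837918302127)) (np.float64(306.9918270617274), np.float64(215.1018190331119)) (np.float64(410.4698765097453), np.float64(255.99122342375279))
```

```bash
python3 steer.py '{"ticks":[[0,0,0.04,0,0,0],[0,0,0.08,0,0,0],[0,0,0.1,0,0,0],[0,0,0.1075,0,0,0],[0,0,0.1075,0,0,0]]}'; python3 steer.py '{"ticks":[[0,0,0,0,0,0],[0,0,0,0,0,0],[0,0,0,0,0,0],[0,0,0,0,0,0],[0,0,0,0,0,0],[0,0,0,0,0,0]]}' 0.0; python3 go.py .504 -.195 .163 .095
```

```text
time: 3.3
tool_pos: [0.5043, -0.1954, 0.1624]
tool_rot: [0.147, -3.136, -0.002]
contact_force: [1.1, 0.1, 0.2]
grip_width: 0.0602
gripper_force: 0.0
time: 3.9
tool_pos: [0.5049, -0.1964, 0.1633]
tool_rot: [-0.146, 3.138, -0.0]
contact_force: [-1.0, -0.0, -1.0]
grip_width: 0.0202
gripper_force: 0.0
t 3.9 pos [ 0.5049 -0.1964  0.1633] yaw 0.0931 tilt [ 0.0003 -0.0002] q [-0.58  0.51  1.71  0.    0.92 -2.24]
delta [0.0008 0.0015 0.0003] [-0.0002  0.0003 -0.0019] F [-1. -0. -1.] M [ 0.02 -0.03  0.03] w 0.0202 0.0
```

```bash
python3 steer.py '{"ticks":[[0,0,0,0,0,0],[0,0,0,0,0,0],[0,0,0,0,0,0],[0,0,0,0,0,0]]}' 0.0; python3 go.py .504 -.195 .163 .095
```

```text
time: 4.3
tool_pos: [0.5049, -0.1965, 0.1632]
tool_rot: [-0.146, 3.138, -0.0]
contact_force: [-0.3, -0.2, 1.5]
grip_width: 0.0156
gripper_force: 30.0
t 4.3 pos [ 0.5049 -0.1965  0.1632] yaw 0.0932 tilt [ 0.0002 -0.0002] q [-0.58  0.51  1.71 -0.    0.92 -2.24]
delta [0.0008 0.0015 0.0002] [-0.0002  0.0002 -0.0018] F [-0.3 -0.2  1.5] M [-0.06  0.05 -0.  ] w 0.0156 30.0
```

```bash
python3 steer.py '{"ticks":[[0,0,-0.02,0,0,0],[0,0,-0.05,0,0,0],[0,0,-0.09,0,0,0],[0,0,-0.13,0,0,0],[0,0,-0.17,0,0,0],[0,0,-0.2,0,0,0],[0,0,-0.21,0,0,0],[0,0,-0.21,0,0,0],[0,0,-0.21,0,0,0]]}'; python3 go.py .4954 .2386 .374 -.738
```

```text
time: 5.2
tool_pos: [0.5038, -0.1956, 0.3708]
tool_rot: [0.146, -3.135, -0.004]
contact_force: [-0.8, 0.3, -3.4]
grip_width: 0.0158
gripper_force: 30.0
t 5.2 pos [ 0.5038 -0.1956  0.3708] yaw 0.0932 tilt [-0.0035  0.0024] q [-0.58  0.28  1.45  0.    1.42 -2.24]
delta [-0.032   0.4332 -0.0021] [ 0.0012 -0.0042  0.8312] F [-0.8  0.3 -3.4] M [ 0.04 -0.    0.03] w 0.0158 30.0
```

```bash
python3 - <<'E'
from h import *
for n in('top','side'): snap(n)
s=robot.sense();p=s['tool_pos'];print(p)
im,_=load('side');t,_=load('top')
print('exp tip',proj('side',p-[0,0,.149]))
u,v=map(int,proj('side',p-[0,0,.09]))
a=cv2.resize(im[v-70:v+70,u-60:u+60,::-1],None,fx=4,fy=4,interpolation=cv2.INTER_CUBIC)
cv2.imwrite('pics/s2.png',a);print(u-60,v-70)
E
```

```text
[ 0.50378469 -0.19564953  0.37043707]
exp tip (np.float64(306.69945468355724), np.float64(203.338682585694))
246 109
```

View pics/s2.png

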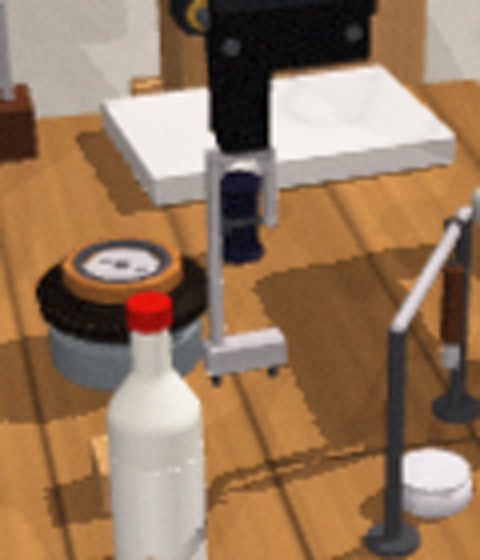

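The side view shows the spanner upright in the grip, with pins at (300,204) and (314,203). Their midpoint matches the prediction within 0.5 px. Carrying it to the ring.

Converted, 0.83 rad / 4 = 0.2075.

```bash
python3 steer.py '{"ticks":[[-0.002,0.03,-0.01,0,0,0.0125],[-0.005,0.07,-0.01,0,0,0.0325],[-0.008,0.11,-0.01,0,0,0.0525],[-0.011,0.15,-0.01,0,0,0.0725],[-0.014,0.19,-0.01,0,0,0.0925],[-0.017,0.23,-0.01,0,0,0.1125],[-0.02,0.27,-0.01,0,0,0.1325],[-0.023,0.31,-0.01,0,0,0.1525],[-0.026,0.35,-0.01,0,0,0.1725],[-0.029,0.39,-0.005,0,0,0.1925],[-0.031,0.42,0,0,0,0.2075],[-0.032,0.432,0,0,0,0.2075]]}'; python3 steer.py '{"ticks":[[0,0,0,0,0,0],[0,0,0,0,0,0],[0,0,0,0,0,0],[0,0,0,0,0,0]]}'; python3 go.py .4954 .2386 .249 -.738
```

```text
time: 6.5
tool_pos: [0.4949, 0.2392, 0.3703]
tool_rot: [-1.126, -2.928, 0.004]
contact_force: [-0.1, -0.9, -2.2]
grip_width: 0.0157
gripper_force: 30.0
time: 6.9
tool_pos: [0.4968, 0.2355, 0.3732]
tool_rot: [1.134, 2.93, -0.0]
contact_force: [-0.3, -0.5, -2.6]
grip_width: 0.0158
gripper_force: 30.0
t 6.9 pos [0.4968 0.2355 0.3732] yaw -0.7385 tilt [ 0.0002 -0.0003] q [ 0.24  0.29  1.42 -0.    1.43 -0.59]
delta [0.0032 0.0014 0.1242] [-0.0001  0.0004 -0.0005] F [-0.3 -0.5 -2.6] M [0.03 0.04 0.01] w 0.0158 30.0
```

```bash
python3 steer.py '{"ticks":[[0.0032,0.0014,0.04,0,0,0],[0.0032,0.0014,0.08,0,0,0],[0.0032,0.0014,0.11,0,0,0],[0.0032,0.0014,0.124,0,0,0],[0.0032,0.0014,0.124,0,0,0],[0.0032,0.0014,0.124,0,0,0],[0.0032,0.0014,0.124,0,0,0]]}'; python3 go.py .4954 .2386 .240 -.738
python3 - <<'E'
from h import *
p=robot.sense()['tool_pos']-[0,0,.149];c,s=np.cos(-.7385)*.016,np.sin(-.7385)*.016
im,_=snap('side')
a=cv2.resize(im[140:200,246:306,::-1],None,fx=8,fy=8,interpolation=cv2.INTER_CUBIC)
cv2.imwrite('pics/s3.png',a)
for k in(1,-1):
    for q in (p+[k*c,k*s,0],np.array([.4954+k*c,.2386+k*s,.08])):
        u,v=proj('side',q);print('crop',(u-246+.5)*8-.5,(v-140+.5)*8-.5)
E
```

```text
time: 7.6
tool_pos: [0.4963, 0.2399, 0.2506]
tool_rot: [1.131, 2.928, 0.003]
contact_force: [-0.1, 0.3, -2.2]
grip_width: 0.0157
gripper_force: 30.0
t 7.6 pos [0.4963 0.2399 0.2506] yaw -0.7373 tilt [0.0032 0.0008] q [ 0.25  0.4   1.6  -0.    1.14 -0.59]
delta [-0.0002 -0.0016  0.0106] [0.0028 0.0019 0.0007] F [-0.1  0.3 -2.2] M [-0.06  0.02 -0.02] w 0.0157 30.0
crop 278.41699648085705 236.0555669675614
crop 279.1286896847105 288.3712812535216
crop 208.7047295169964 218.50342966652033
crop 209.85386596818626 270.4615825224307
```

View pics/s3.png

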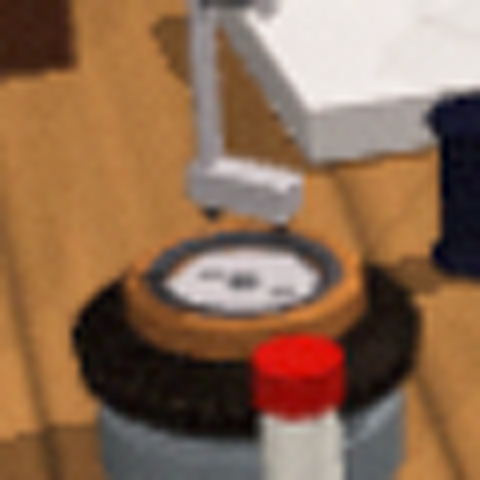

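Side crop: pins at about (212,216) and (280,229), directly above the holes at (212,273) and (285,291). The alignment holds, so I'll descend gently.

```bash
python3 steer.py '{"ticks":[[-0.0002,-0.0016,0.01,0,0,0],[-0.0002,-0.0016,0.015,0,0,0],[-0.0002,-0.0016,0.019,0,0,0],[-0.0002,-0.0016,0.021,0,0,0],[-0.0002,-0.0016,0.023,0,0,0],[-0.0002,-0.0016,0.023,0,0,0]]}'; python3 go.py .4954 .2386 .222 -.738
```

```text
time: 8.25
tool_pos: [0.494, 0.2387, 0.2258]
tool_rot: [-1.131, -2.93, 0.0]
contact_force: [0.2, -0.0, -2.7]
grip_width: 0.0158
gripper_force: 30.0
t 8.25 pos [0.494  0.2387 0.2258] yaw -0.7367 tilt [-0.0005 -0.0001] q [ 0.25  0.43  1.63  0.    1.08 -0.59]
delta [-0.0011  0.0009  0.0038] [-0.0004 -0.0003  0.0013] F [ 0.2 -0.  -2.7] M [-0.06  0.    0.02] w 0.0158 30.0
```

No contact force and the pins are already below the face, so they are entering the holes.

```bash
python3 steer.py '{"ticks":[[-0.0008,0.0006,0.002,0,0,0],[-0.0008,0.0006,0.004,0,0,0],[-0.0008,0.0006,0.0058,0,0,0],[-0.0008,0.0006,0.0058,0,0,0]]}'; python3 go.py .4954 .2386 .220 -.738
```

```text
time: 8.65
tool_pos: [0.4949, 0.2385, 0.2199]
tool_rot: [-1.131, -2.93, 0.001]
contact_force: [-0.7, 0.0, -2.7]
grip_width: 0.016
gripper_force: 30.0
t 8.65 pos [0.4949 0.2385 0.2199] yaw -0.7368 tilt [-0.0007 -0.0002] q [ 0.25  0.44  1.63  0.    1.07 -0.59]
delta [-0.0003  0.0004 -0.0001] [-0.0006 -0.0004  0.0012] F [-0.7  0.  -2.7] M [-0.02 -0.04  0.02] w 0.016 30.0
```

Converted, 0.6 rad / 4 = 0.15.

```bash
python3 steer.py '{"ticks":[[0,0,0,0,0,0.015],[0,0,0,0,0,0.03],[0,0,0,0,0,0.045],[0,0,0,0,0,0.06],[0,0,0,0,0,0.075],[0,0,0,0,0,0.09],[0,0,0,0,0,0.105],[0,0,0,0,0,0.12],[0,0,0,0,0,0.135],[0,0,0,0,0,0.15]]}'; python3 go.py .4954 .2386 .220 -.738
```

```text
time: 9.65
tool_pos: [0.4951, 0.2385, 0.2203]
tool_rot: [1.949, 2.464, -0.0]
contact_force: [-0.2, -0.4, -1.8]
grip_width: 0.0158
gripper_force: 30.0
t 9.65 pos [0.4951 0.2385 0.2203] yaw -1.3387 tilt [ 0.0001 -0.0002] q [ 0.25  0.44  1.63 -0.    1.07  0.01]
delta [0.     0.0003 0.0003] [ 0.000e+00  2.000e-04 -6.007e-01] F [-0.2 -0.4 -1.8] M [-0.06  0.    0.1 ] w 0.0158 30.0
```

Torque 0.10 N m: the ring is turning. Continuing in small pieces to find the stop.

Converted, 0.1 rad / 4 = 0.025.

```bash
for i in 1 2 3; do python3 steer.py '{"ticks":[[0,0,0,0,0,0.0125],[0,0,0,0,0,0.025],[0,0,0,0,0,0.025]]}' >/dev/null; python3 go.py .4954 .2386 .220 -.738; done
```

```text
t 9.95 pos [0.4951 0.2385 0.2203] yaw -1.4365 tilt [-0.     -0.0002] q [ 0.25  0.44  1.63 -0.    1.07  0.11]
delta [0.0001 0.0003 0.0003] [-1.000e-04  1.000e-04 -6.985e-01] F [-0.   0.3 -1.8] M [-0.14  0.05  0.12] w 0.016 30.0
t 10.25 pos [0.4951 0.2385 0.2202] yaw -1.5356 tilt [-0.0001 -0.0001] q [ 0.25  0.44  1.63 -0.    1.07  0.21]
delta [0.0001 0.0003 0.0002] [-2.000e-04  1.000e-04 -7.976e-01] F [ 0.   0.  -2.3] M [-0.11  0.06  0.07] w 0.0156 30.0
t 10.55 pos [0.4951 0.2385 0.2203] yaw -1.6351 tilt [-0.0001 -0.0001] q [ 0.25  0.44  1.63 -0.    1.07  0.31]
delta [0.0001 0.0003 0.0003] [-2.000e-04  1.000e-04 -8.971e-01] F [ 0.2  0.4 -2.4] M [-0.14  0.08  0.06] w 0.0159 30.0
```

Converted, 0.1 rad / 4 = 0.025.

```bash
for i in 1 2 3; do python3 steer.py '{"ticks":[[0,0,0,0,0,0.0125],[0,0,0,0,0,0.025],[0,0,0,0,0,0.025]]}' >/dev/null; python3 go.py .4954 .2386 .220 -.738|tail -1; done; python3 -c "
from h import *
print(robot.sense()['joint_positions'])"
```

```text
delta [0.0002 0.0003 0.0002] [-2.000e-04  1.000e-04 -9.968e-01] F [ 0.1 -0.1 -2. ] M [-0.15  0.03  0.08] w 0.0161 30.0
delta [0.0001 0.0003 0.0003] [-1.0000e-04  6.0000e-04 -1.0939e+00] F [-0.1  0.1 -1.9] M [-0.09  0.15  0.8 ] w 0.0157 31.1
delta [0.0001 0.0003 0.0004] [ 1.0000e-04  5.0000e-04 -1.1942e+00] F [-0.4 -0.9 -1.2] M [-0.07  0.22  0.9 ] w 0.0176 33.2
[ 2.45969559e-01  4.38982792e-01  1.63418088e+00 -5.26441168e-04
  1.06832264e+00  6.07670946e-01]
```

The stop is reached: torque jumped from 0.1 to 0.9 N m. Backing off to relieve the twist.

Converted, -0.1 rad / 4 = -0.025.

```bash
python3 steer.py '{"ticks":[[0,0,0,0,0,-0.0125],[0,0,0,0,0,-0.025],[0,0,0,0,0,-0.025]]}' >/dev/null; python3 go.py .4954 .2386 .220 -.738;python3 steer.py '{"ticks":[[0,0,0,0,0,-0.0125],[0,0,0,0,0,-0.0125]]}' >/dev/null; python3 go.py .4954 .2386 .375 -.545
```

```text
t 11.75 pos [0.4952 0.2386 0.2204] yaw -1.8359 tilt [0.0001 0.0005] q [0.25 0.44 1.63 0.   1.07 0.51]
delta [0.     0.0002 0.0004] [ 2.0000e-04 -5.0000e-04 -1.0979e+00] F [ 0.2  0.  -0.6] M [-0.08  0.12  0.15] w 0.0166 28.6
t 11.95 pos [0.4951 0.2388 0.2203] yaw -1.7879 tilt [-0.0001  0.001 ] q [0.25 0.44 1.63 0.   1.07 0.46]
delta [ 0.      0.0003 -0.1547] [ 3.0000e-04 -1.0000e-03 -1.2429e+00] F [-0.9  0.8 -1.5] M [0.1  0.18 0.06] w 0.0164 29.2
```

```bash
python3 steer.py '{"ticks":[[0,0,-0.005,0,0,0],[0,0,-0.012,0,0,0],[0,0,-0.03,0,0,0],[0,0,-0.06,0,0,0],[0,0,-0.06,0,0,0],[0,0,-0.06,0,0,0]]}' >/dev/null; python3 go.py .6187 .0285 .255 -.545
```

```text
t 12.55 pos [0.4955 0.2385 0.2811] yaw -1.7873 tilt [0.0021 0.0003] q [ 0.25  0.37  1.56 -0.    1.21  0.46]
delta [-0.1786  0.1654  0.0262] [ 2.2000e-03  6.0000e-04 -1.2423e+00] F [-0.4 -0.7 -3.3] M [-0.08  0.08 -0.05] w 0.0156 29.7
```

```bash
python3 - <<'E'
from h import *
im,_=snap('side');t,_=snap('top')
a=cv2.resize(im[120:210,230:320,::-1],None,fx=6,fy=6,interpolation=cv2.INTER_CUBIC)
cv2.imwrite('pics/s4.png',a)
print(robot.sense()['tool_pos'])
E
```

```text
[0.49423515 0.23822542 0.27928549]
```

View pics/s4.png

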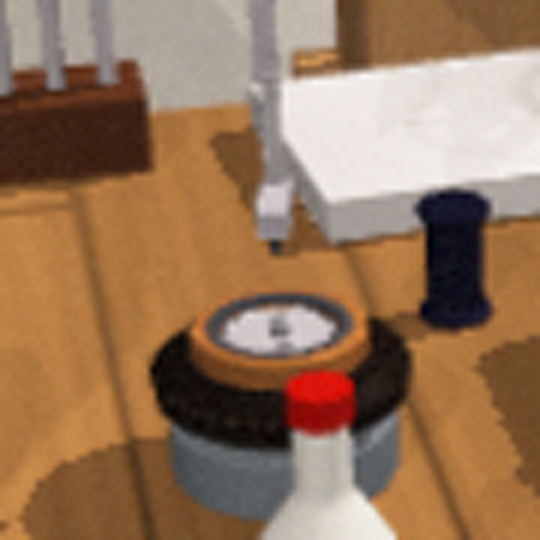

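The spanner is clear of the ring, which has turned so its holes run along the view direction. Next to the rail approach pose.

Converted, -1.242 rad / 4 = -0.3105.

```bash
python3 steer.py '{"ticks":[[-0.018,0.016,0,0,0,-0.0275],[-0.036,0.033,0,0,0,-0.055],[-0.054,0.05,0,0,0,-0.085],[-0.072,0.066,0,0,0,-0.115],[-0.09,0.083,0,0,0,-0.145],[-0.108,0.1,0,0,0,-0.175],[-0.126,0.116,0,0,0,-0.205],[-0.144,0.133,0.005,0,0,-0.235],[-0.162,0.15,0.01,0,0,-0.265],[-0.178,0.165,0.015,0,0,-0.29],[-0.178,0.165,0.02,0,0,-0.3105],[-0.178,0.165,0.025,0,0,-0.3105]]}' >/dev/null; python3 steer.py '{"ticks":[[0,0,0,0,0,0],[0,0,0,0,0,0],[0,0,0,0,0,0]]}'>/dev/null; python3 go.py .6187 .0285 .255 -.545
python3 - <<'E'
from h import *
im,_=snap('side');t,_=snap('top')
cv2.imwrite('pics/s5.png',cv2.resize(im[90:230,270:410,::-1],None,fx=4,fy=4,interpolation=cv2.INTER_CUBIC))
E
```

```text
t 14.15 pos [0.618  0.0299 0.2553] yaw -0.5447 tilt [0.0001 0.    ] q [-0.13  0.49  1.42  0.    1.23 -1.16]
delta [-0.0013 -0.0008  0.0003] [0.     0.0001 0.0003] F [-0.4  0.7 -1.5] M [-0. -0.  0.] w 0.0155 29.9
```

View pics/s5.png

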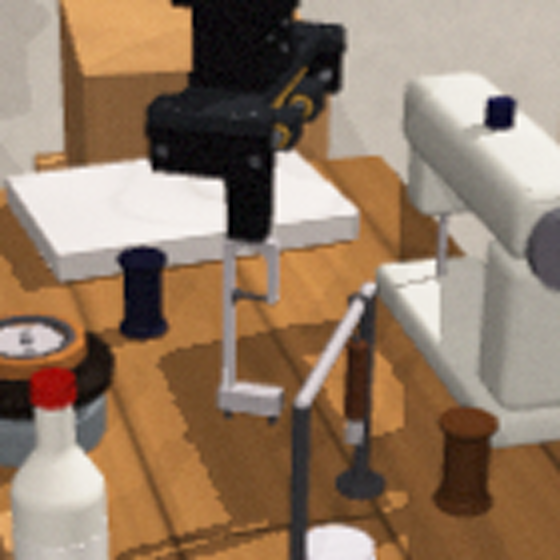

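The side view shows the spanner upright with its nose facing the bar, and the bar height lies between head and nose tip. I'll slide it in over the bar.

```bash
python3 go.py .6657 0 .255 -.545|tail -1; python3 steer.py '{"ticks":[[-0.015,-0.0005,0,0,0,0],[-0.03,-0.0005,0,0,0,0],[-0.045,-0.0005,0,0,0,0],[-0.0563,-0.0007,0,0,0,0],[-0.0563,-0.0007,0,0,0,0],[-0.0563,-0.0007,0,0,0,0],[-0.0563,-0.0007,0,0,0,0]]}'>/dev/null; python3 go.py .6657 0 .255 -.545
```

```text
delta [-0.056  -0.0008  0.0007] [0.0003 0.0006 0.0004] F [ 0.1 -0.4 -2.2] M [-0.03  0.03  0.02] w 0.0157 29.9
t 14.95 pos [6.651e-01 1.000e-04 2.551e-01] yaw -0.5445 tilt [-0.0012  0.0004] q [-0.17  0.56  1.3   0.    1.29 -1.19]
delta [-0.0005  0.0002  0.0001] [-0.0003 -0.0012  0.0005] F [-0.5 -0.1 -1.5] M [-0.08  0.03 -0.02] w 0.0153 29.9
```

```bash
python3 steer.py '{"ticks":[[0,0,0.01,0,0,0],[0,0,0.02,0,0,0],[0,0,0.028,0,0,0],[0,0,0.034,0,0,0],[0,0,0.04,0,0,0],[0,0,0.045,0,0,0],[0,0,0.05,0,0,0],[0,0,0.05,0,0,0]]}'>/dev/null; python3 go.py .6657 0 .188 -.545
```

```text
t 15.75 pos [6.642e-01 2.000e-04 2.032e-01] yaw -0.5447 tilt [-0.0049  0.0014] q [-0.17  0.61  1.35  0.    1.18 -1.19]
delta [-0.0015  0.0006  0.0152] [-0.0013 -0.0049  0.0003] F [-2.8  1.6 -2.6] M [ 0.41  0.61 -0.02] w 0.0158 29.9
```

```bash
python3 steer.py '{"ticks":[[-0.001,0,0.005,0,0,0],[-0.001,0,0.01,0,0,0],[-0.001,0,0.013,0,0,0],[-0.001,0,0.015,0,0,0],[-0.001,0,0.016,0,0,0],[-0.001,0,0.016,0,0,0]]}'>/dev/null; python3 go.py .6657 0 .188 -.545
```

```text
t 16.35 pos [ 0.6674 -0.0014  0.1893] yaw -0.545 tilt [ 0.0013 -0.0005] q [-0.17  0.63  1.36 -0.    1.15 -1.19]
delta [0.0022 0.0003 0.0013] [0.0002 0.0014 0.    ] F [-0.7 -0.8 -1.8] M [-0.01  0.   -0.02] w 0.0153 29.9
```

```bash
for i in 1 2; do python3 steer.py '{"ticks":[[0.001,0,0.001,0,0,0],[0.001,0,0.002,0,0,0],[0.001,0,0.002,0,0,0]]}'>/dev/null; python3 go.py .6657 0 .188 -.545; done
python3 - <<'E'
from h import *
im,_=snap('side')
cv2.imwrite('pics/s6.png',cv2.resize(im[140:220,300:380,::-1],None,fx=7,fy=7,interpolation=cv2.INTER_CUBIC))
E
```

```text
t 16.65 pos [ 6.663e-01 -6.000e-04  1.881e-01] yaw -0.5447 tilt [ 0.0013 -0.0005] q [-0.17  0.63  1.36 -0.    1.15 -1.19]
delta [0.0009 0.0002 0.0001] [0.0003 0.0014 0.0003] F [-0.8  0.4  0.6] M [-0.11  0.06 -0.04] w 0.016 29.9
t 16.95 pos [ 6.663e-01 -5.000e-04  1.880e-01] yaw -0.5446 tilt [ 0.0041 -0.0016] q [-0.17  0.63  1.37 -0.    1.14 -1.19]
delta [ 0.0008  0.0001 -0.    ] [0.0008 0.0043 0.0004] F [-1.9 -0.5  7.9] M [-0.17  0.36  0.01] w 0.0158 29.9
```

View pics/s6.png

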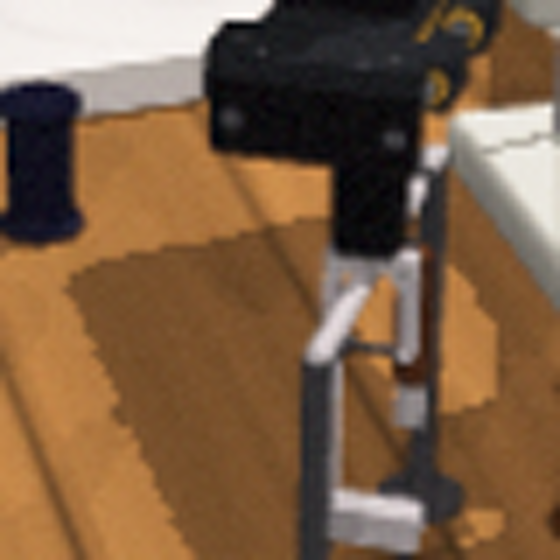

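The crown bears on the bar (8 N) and the gate rod lies level across the mouth at crop (370,348), so it is shut. Releasing and withdrawing.

```bash
python3 steer.py '{"ticks":[[0,0,-0.0015,0,0,0],[0,0,-0.0015,0,0,0]]}'>/dev/null; python3 go.py .6657 0 .188 -.545|tail -1; python3 steer.py '{"ticks":[[0,0,0,0,0,0],[0,0,0,0,0,0],[0,0,0,0,0,0],[0,0,0,0,0,0],[0,0,0,0,0,0],[0,0,0,0,0,0]]}' 0.045; python3 steer.py '{"ticks":[[0,0,-0.01,0,0,0],[0,0,-0.03,0,0,0],[0,0,-0.06,0,0,0],[0,0,-0.1,0,0,0],[0,0,-0.13,0,0,0],[0,0,-0.13,0,0,0],[0,0,-0.13,0,0,0],[0,0,-0.13,0,0,0],[0,0,-0.13,0,0,0],[0,0,-0.13,0,0,0],[0,0,-0.13,0,0,0],[0,0,-0.13,0,0,0]]}'
python3 - <<'E'
from h import *
im,_=snap('side');t,_=snap('top')
a=cv2.resize(im[130:220,300:390,::-1],None,fx=5,fy=5,interpolation=cv2.INTER_CUBIC);b=cv2.resize(t[215:275,195:255,::-1],None,fx=5,fy=5,interpolation=cv2.INTER_CUBIC)
b=np.vstack([b,np.zeros((150,300,3),np.uint8)])
cv2.imwrite('pics/s7.png',np.hstack([a,b]))
E
```

```text
delta [0.0006 0.0001 0.    ] [0.0007 0.0032 0.0002] F [ 0.6 -1.3  5.4] M [-0.25 -0.02  0.  ] w 0.0154 29.9
time: 17.8
tool_pos: [0.665, 0.0001, 0.1865]
tool_rot: [-0.845, -3.025, 0.0]
contact_force: [-0.3, -0.5, -0.2]
grip_width: 0.0444
gripper_force: 0.0
time: 19.0
tool_pos: [0.665, 0.0001, 0.3162]
tool_rot: [-0.845, -3.025, 0.0]
contact_force: [0.0, 1.0, 1.1]
grip_width: 0.0449
gripper_force: 0.0
```

View pics/s7.png

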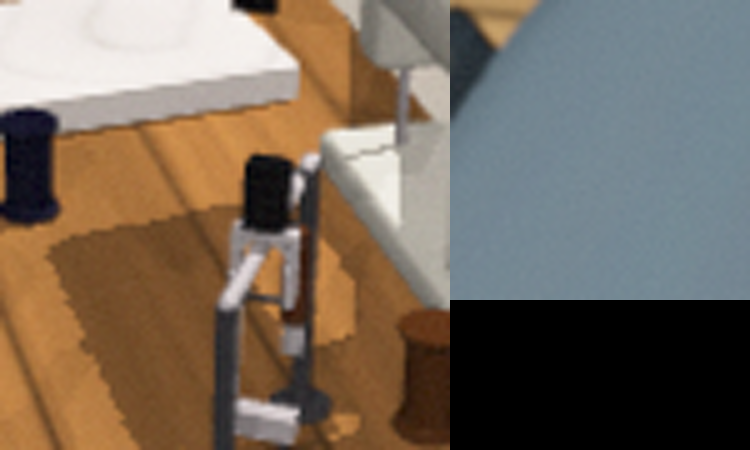

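The spanner hangs nearly upright with its gate shut. I'll check the ring angle and that the spanner is at rest before handing in.

```bash
python3 steer.py '{"ticks":[[0,0,0,0,0,0],[0,0,0,0,0,0],[0,0,0,0,0,0],[0,0,0,0,0,0],[0,0,0,0,0,0],[0,0,0,0,0,0],[0,0,0,0,0,0],[0,0,0,0,0,0],[0,0,0,0,0,0],[0,0,0,0,0,0],[0,0,0,0,0,0],[0,0,0,0,0,0]]}'|head -1; python3 - <<'E'
from h import *
a,_=load('side');b,_=snap('side');c,_=snap('side')
r=np.s_[150:225,335:370];print('diff',cv2.absdiff(a[r],b[r]).max(),cv2.absdiff(b[r],c[r]).max())
g=cv2.cvtColor(b,cv2.COLOR_RGB2GRAY).astype(int);print(g[170:181,266:289])
E
```

```text
time: 20.3
diff 12 14
[[131 126  97  85  73  66  66  60  70  80  75  77  80  89  79  63  61  68
   77  93 111 130 138]
 [ 95  78  74  72  75 108 118 137 146 160 155 156 169 186 166 112  95  54
   56  69  79 105 138]
 [ 76  71  80 102 160 217 207 209 206 189 169 183 212 209 207 206 186 112
   81  54  68  82 115]
 [ 73  89 151 164 212 207 206 211 195 150 148 176 207 209 207 206 207 200
  140  97  60  81  97]
 [ 76 125 206 206 205 207 208 209 196 139 139 150 187 207 206 209 204 204
  204 165  67  81  98]
 [ 94 136 197 206 208 208 205 210 193 105 106 119 180 210 209 205 206 206
  191 121  86  93 118]
 [ 93 156 197 203 205 207 209 208 206 180 177 170 208 212 207 209 202 194
  173  90  93 123 141]
 [ 87  94 126 172 192 195 200 203 208 197 157 146 166 203 200 186 155 129
   87 101 122 143 135]
 [119 104  94  88 104 122 167 167 166 159 124 133 134 142 129  85  98 120
  130 139 139 128 109]
 [103 118 118 113 109  96  96  96  93  88  88  92 107 115 113 118 140 142
  147 130 111  94  90]
 [ 85  90  97 107 114 118 125 121 123 121 123 120 120 123 127 107 108 103
   95  91  95  99  91]]
```

```bash
python3 - <<'E'
from h import *
for a in(-1.65,-1.75,-1.84,-1.9):
    print(a,[np.round(proj('side',[.4954+k*.016*np.cos(a),.2386+k*.016*np.sin(a),.079]),2) for k in(-1,1)])
E
```

```text
-1.65 [array([275.75, 172.49]), array([276.49, 177.1 ])]
-1.75 [array([276.27, 172.46]), array([275.97, 177.13])]
-1.84 [array([276.73, 172.46]), array([275.5 , 177.13])]
-1.9 [array([277.04, 172.47]), array([275.19, 177.12])]
```

The spanner is at rest and the ring is hard on its stop: the torque step was 0.1 to 0.9 N m, and the image angle of about −1.7 rad agrees. Handing in.

```bash
python3 -c "
from cell import robot, camrig, job
print(job.sign_off())"
```

```text
the job is handed in; nothing more can be done
None
```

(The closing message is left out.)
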